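# Take the extinguisher off its safety hook and weigh it

### The arm

A 7-joint arm with a two-finger parallel gripper is mounted at the origin on the work surface. World frame = base frame: x ahead of the robot, y to its left, z up, the work surface at z = 0. Lengths are in m, angles in rad, forces in N, time in s.
With the tool pointing down it reaches from about 0.4 to 0.875 m from the base axis. Payload 19.3 kg.
Tool frame: the origin (TCP) lies at the very end of the fingers, on their centre line; the grasp point (between the pads) lies 19 mm behind it; z points along the fingers, y is the direction in which the jaws open and shut (so a half turn about z gives the same grasp; the last joint's range is limited). The gripper opens to 85 mm and grips with 20 to 120 N. Pads are 22 mm wide; open, the fingers measure 114 mm over their backs; the gripper's body (76 mm by 85 mm) begins 54 mm behind the grasp point. The pads swing forward as they close: fully open they stand 13 mm farther back than shut.
Start: joints at [1.037, 0.521, -0.036, 1.599, 0.021, 1.021, -0.113], TCP at [0.28, -0.559, 0.208] pointing down, gripper open.
Joint ranges: [-2.91, 2.91], [-0.3, 2.13], [-1.5, 1.42], [0.17, 2.43], [-1.26, 4.41], [0.16, 1.93], [-2.52, 2.52]. Speed limits (rad/s): [1.89, 1.89, 2.39, 2.39, 3.01, 3.01, 3.01].

### API

Orientations are given as [roll, pitch, yaw] about the fixed x, y, z axes, in that order (R = Rz(yaw) Ry(pitch) Rx(roll)).
In Python, from workcell import bot, grab_frame, calibration, workorder gives the robot as it stands.
- The arm moves only by the tool move_arm, never from a script. Its arguments are lists of equal length, an entry for each row: "jaw": the closure in counts, from 0 (fully open) to 255 (shut); "dp": the shift along the tool's x, y, z in units of 800 mm (1.0 is 800 mm), a list of three; "rotation": the turn, a rotation vector about the tool's x, y, z in units of pi rad (1.0 is pi rad), a list of three. In form: {"jaw": [jaw, ...], "dp": [[dx, dy, dz], ...], "rotation": [[rx, ry, rz], ...]}. A call has 1 to 10 rows; each row shifts and turns the commanded pose from where the row before left it, along the tool's axes as they then stand; what a row does not reach is not made up. A row lasts 1/8 s, in which the tool goes at most 62.5 mm and 10.7 degrees, less where a joint would pass 70% of its speed; a pose out of reach is approached as far as the arm can. A call with a number of a shift or a turn outside -1 to 1 is refused whole. A call with a gripper value outside its range is refused whole. The fingers move at their own pace and stop on an object; "squeeze" is the grip in N (left out, the last holds). Time passes only in rows, so rows that do not move let the fingers close. It gives the time, the measured TCP pose, the force and the opening at its end, in the units of the state.
- bot.observe(): the state, without advancing time (a new reading comes with each control period).
- grab_frame(name): name is "scene" or "top" or "wrist"; returns the picture (384x512x3 uint8, blue, green, red); there is no depth.
- calibration(name): a dict with "camera_matrix" (3x3 intrinsics, pixels), "dist" ([k1, k2, p1, p2, k3] as OpenCV has them; the pictures are not rectified), "T" (4x4, takes a point from camera to world coordinates). Camera axes: x right, y down, z forward; pixel columns grow to the right and rows downward; lengths in m; the calibration is good to about 2 mm. A picture is of the moment at which its call begins: read the wrist's pose just before it. calibration takes no time and is no camera call; for the wrist camera it gives the pose at the moment of the call.
- workorder.job_done(): hands the job in, once; it reports no verdict.
The state is a dict: "clock": time; "qpos": joint angles; "qd": joint speeds; "joint_efforts": joint torques, N m; "position": TCP position; "tool_rot": TCP orientation; "force": force on the tool from outside, world axes, zero at the start; "moment": the same for the moment, N m; "grip_width": finger opening in m.
Only numpy, scipy, OpenCV 4.12 (cv2) and the standard library are available. Lean on these libraries where they do the work, as an engineer would, in place of code of your own. Each camera call takes 0.05 s, during which the arm holds its last target. There are 200 camera calls.

### The job

The small fire extinguisher on the desk bracket is due for its weight check. Take it by its valve head, press the hook's sprung keeper fully open with the extinguisher itself (push the extinguisher back towards the upright until its rear heel has driven the keeper home), keep it pressed while you lift the eye off the hook, and then stand the extinguisher upright in the middle of the postal scale's platter and let go. Never force it against the hook or set it down hard, keep the gripper off the bracket, and leave the other things on the desk where they are.

Things in the scene. Friction and masses are not known exactly. Their poses are not given: they have to be found in the camera images.
- stand: Fixed red steel bracket. Origin on the desk; x points from the extinguisher to the upright, z up. Foot shelf x -102 to 78 mm, 90 wide, rubber top z 12, rims to z 18 at y +-41. Upright plate 46 wide, 320 high, face at x 68. Rubber cradle pad to x 21 (z 92-132). The hook on it is held by a stud and lock nuts: hook and keeper stand up to 4 mm either way in x of their nominal place, unmeasured.
- nose (a point): Nominal place (true place up to 4 mm off along the bracket's x) of the inner face of the hook's nose at its top, bracket x 0, z 256 mm. J hook of 10 mm round bar in the bracket's x-z plane, open at the top, nose up on the extinguisher's side, bowl inside at z 219, shank face at x 44.
- keeper_hinge (a point): Nominal place of the keeper's hinge on the shank, bracket x 41, z 291 mm. Yellow flap 14 wide, 59 long; shut it slants forward and down onto the nose (z 246), over the eye. Opens only inwards: its end swings back and down 0.70 rad to a hard stop, hanging upright. Black thumb pad 2-24 mm below the hinge, then 6.5 mm before the hinge line. Spring 3 to 6 N at the heel.
- extinguisher: Loose red extinguisher, 0.6-0.95 kg, upright on the shelf, its eye round the hook's nose. Origin at centre of underside, z up, x to its eye (at the start along the bracket's x, origin at bracket x -40 mm). 292 mm high; cylinder 66 mm diameter to z 158; brass valve 18 x 24 (x, y), z 190-266; levers to x -87. It slides on the shelf with up to 7 N drag. 50 mm of lift clears the hook.
- heel (a point): Centre of the rear end face of the carry handle, at x 56.5, z 272 mm of the extinguisher: block 24 wide, z 266-278. Meets the keeper's thumb pad; 14 to 24 mm of push from the start brings the keeper to its stop. Short of it by over 2 mm the eye bar catches under the keeper when lifted. After 12-17 mm of lift (drag to 10 N) the heel leaves the keeper, which then only rubs the bar.
- eye (a point): Centre of the cross bar of the hanging eye, at x 49, z 213.5 mm of the extinguisher. Level loop of 7 mm steel rod, 23 mm clear inside across y; the bar runs along y. At the start it is 4 to 13 mm behind the nose's inner face and 6 mm above the bowl, below the shut keeper.
- saddle (a point): Centre of the dark steel lever saddle on the valve, at x 0, y 0, z 279 mm of the extinguisher: the grip point, from above. Flat sides 24 mm apart across y, 28 mm long in x, z 266-292.
- scale: Fixed grey postal scale on the desk, 200 x 200 mm, origin on the desk under its centre, x away from its display side.
- platter (a point): Centre of the top of the scale's steel platter, 35 mm above the desk; platter 155 (x) x 185 (y) mm, level.
- calculator: Loose black desk calculator, 125 x 80 x 14 mm, lying flat, origin at the centre of its underside. Leave alone.
- stapler: Loose blue stapler, 130 x 34 mm, 45 mm high, origin at the centre of its underside. Leave alone.
- flask: Loose light blue drinks flask, 75 mm in diameter, 188 mm high, origin at the centre of its underside. Leave alone.
- mug: Loose white mug, 82 mm in diameter, 95 mm high, origin at the centre of its underside. Leave alone.

How it is judged:
On the way:
1. the extinguisher is off the hook: its eye is above the hook's nose and keeper end (z of eye in the frame of stand above 0.258 m), for 0.1 s.
At the end, for the whole second after the job is handed in: The extinguisher stands upright (within 0.06 rad) and at rest on the scale's platter, its axis within 30 mm of the platter's centre, let go of (horizontal distance between extinguisher and platter below 0.03 m and height (world z) of extinguisher between 0.03 and 0.04 m and angle between extinguisher's own z axis and vertical below 0.06 rad and linear speed of extinguisher below 0.02 m/s and angular speed of extinguisher below 0.2 rad/s); the robot touches nothing.
It fails at once if the extinguisher is forced against the hook, keeper or upright (not the foot shelf) with more than 30 N (contact force between extinguisher and stand above 30 N).
It fails at once if the gripper or arm touches the bracket (more than 2 N) (contact force between any of the fingers, the arm and stand above 2 N).
It fails at once if the extinguisher is set down hard on the scale (more than 40 N) (contact force between extinguisher and scale above 40 N).
It fails at once if another thing on the desk is moved by more than 15 mm (distance of any of calculator, stapler, flask, mug from where it was at the start of the episode above 0.015 m).
It also fails if it takes over 69 s, if anything falls off the work surface, if the arm or the gripper's body presses on something with over 40 N, if the wrist force passes 120 N, or if a joint passes its speed limit or range.

## Working session

There is one attempt and no reset: what is moved stays moved. The work goes in short steps, Python scripts to look and compute and a tool call to move; the robot and the scene stay as the last step left them, time stands still between calls to the robot, and variables do not carry over. Pictures are saved under pics/ and viewed, about 8 in all and at most 12, crops included, and the job is handed in when it is done.

Besides the shell and the picture viewer there is one more tool, called after ">>>" as name(argument=value, ...), one argument or row to a line, values as JSON. move_arm: Moves the arm, as the interface text tells. Shifts and turns lie within -1 to 1; 1 stands for 800 mm of shift or pi rad of turn. Its arguments: {"type":"object","properties":{"jaw":{"type":"array","items":{"type":"number"}},"dp":{"type":"array","items":{"type":"array","items":{"type":"number","minimum":-1,"maximum":1}}},"rotation":{"type":"array","items":{"type":"array","items":{"type":"number","minimum":-1,"maximum":1}}},"squeeze":{"type":"number"}},"required":["jaw","dp","rotation"]}

```bash
ls; mkdir -p pics; python3 - <<'E'
from workcell import bot, grab_frame, calibration
import cv2, numpy as np
for n in ("scene","top"):
    cv2.imwrite(f"pics/{n}0.png",grab_frame(n)); c=calibration(n); print(n,np.round(c["camera_matrix"],1).tolist(),c["dist"],np.round(c["T"],4).tolist())
o=bot.observe(); print(o)
E
```

```text
pics
scene [[491.6, 0.0, 251.0], [0.0, 491.6, 194.9], [0.0, 0.0, 1.0]] [-0.11630954  0.          0.          0.          0.        ] [[-0.0993, 0.6705, -0.7352, 1.8723], [0.995, 0.0772, -0.0639, 0.0939], [0.0139, -0.7379, -0.6748, 1.3462], [0.0, 0.0, 0.0, 1.0]]
top [[396.9, 0.0, 254.7], [0.0, 396.9, 193.5], [0.0, 0.0, 1.0]] [0.02073473 0.         0.         0.         0.        ] [[-0.0183, -0.9979, 0.0622, 0.5087], [-0.9998, 0.0181, -0.0035, -0.027], [0.0024, -0.0622, -0.9981, 1.7049], [0.0, 0.0, 0.0, 1.0]]
{'clock': 0.1, 'qpos': array([ 1.03680115,  0.52194264, -0.036324  ,  1.59994072,  0.02123201,
        1.02110064, -0.11278959]), 'qd': array([-3.21281473e-06, -2.35160996e-03,  3.60325354e-04, -1.64350650e-03,
        1.25481671e-03, -3.71435191e-04, -1.50259289e-03]), 'joint_efforts': array([ 4.20231736e-03, -9.28488278e+01,  1.98465563e+00, -3.70529079e+01,
        1.82261481e-02,  5.45024173e-03, -4.04918364e-05]), 'position': array([ 0.27940585, -0.5587103 ,  0.20739436]), 'tool_rot': array([-3.14059191e+00,  9.90251226e-05,  4.63808228e-01]), 'force': array([-0.12345539,  0.03459604,  0.35942247]), 'moment': array([-0.03317751,  0.08345079, -0.01591807]), 'grip_width': 0.08519793606889796}
```

View pics/scene0.png

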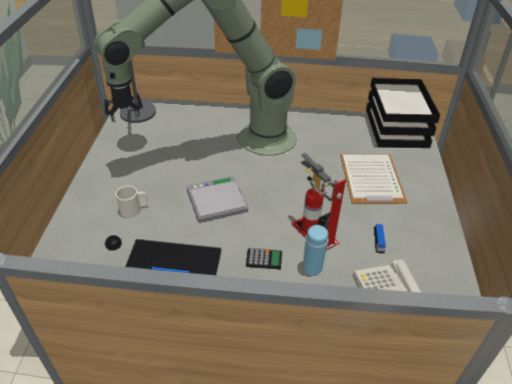

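View pics/top0.png

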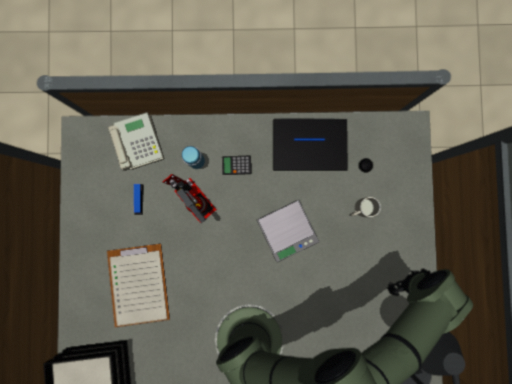

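The scene view shows the extinguisher at (313,200), the upright at (335,210), the flask at (316,250) and the scale at (217,198). In the top view the bracket is at (190,197), the scale at (288,229) and the flask at (193,156). Next I'll enlarge the bracket in both views.

```bash
python3 - <<'E'
import cv2, numpy as np
t=cv2.imread("pics/top0.png"); s=cv2.imread("pics/scene0.png")
a=cv2.resize(t[165:230,155:225],None,fx=5.6,fy=5.6,interpolation=cv2.INTER_CUBIC)
b=cv2.resize(s[145:255,285:355],(392,616),interpolation=cv2.INTER_CUBIC)[:600]
c=cv2.resize(t[195:265,253:323],(392,392))[:236]
im=np.zeros((600,792,3),np.uint8); im[:364,:392]=a; im[:600,400:792]=b
im[364:600,:392]=c
cv2.imwrite("pics/crop1.png",im)
E
```

```text
(no output)
```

View pics/crop1.png

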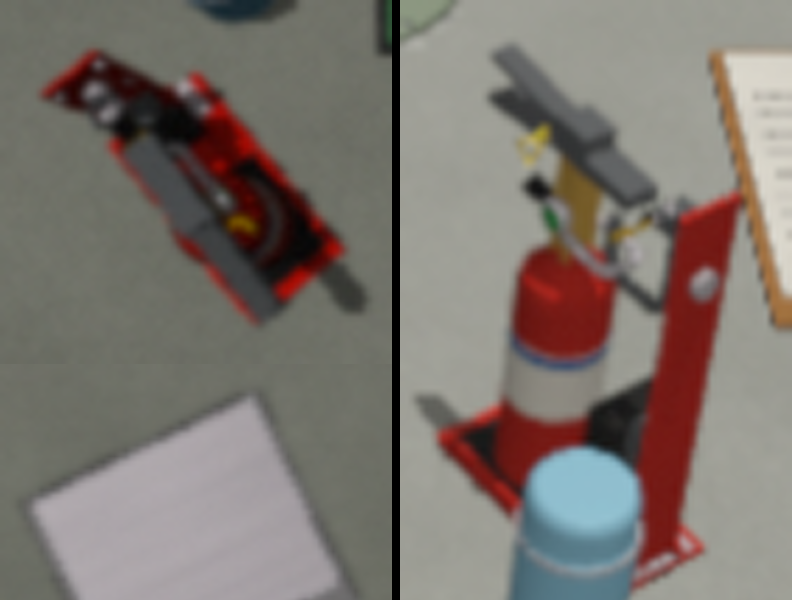

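The crop shows the upright's top edge at top-view crop (42,95)-(95,50), a foot corner at (345,250), and the lever tip near (263,316). In the scene half, the lever tip is at (507,50), the saddle at (590,125) and the heel at (650,190). The upright's top corners are at (683,220) and (742,195), and the foot corners at (440,437) and (702,548). I'll fit the poses from these.

```bash
cat > h.py <<'E'
from workcell import bot, grab_frame, calibration
import cv2, numpy as np
from scipy.optimize import least_squares
from scipy.spatial.transform import Rotation as R
def proj(c,P):
    W=np.linalg.inv(c["T"]); P=np.atleast_2d(np.asarray(P,float))
    return cv2.projectPoints(P,cv2.Rodrigues(W[:3,:3])[0],W[:3,3],c["camera_matrix"],np.asarray(c["dist"]))[0].reshape(-1,2)
def plane(c,uv,z):
    n=cv2.undistortPoints(np.array([[uv]],float),c["camera_matrix"],np.asarray(c["dist"]))[0,0]
    d=c["T"][:3,:3]@[n[0],n[1],1]; o=c["T"][:3,3]; return o+d*(z-o[2])/d[2]
def place(p,q): # p=[X,Y,yaw], q local mm
    c,s=np.cos(p[2]),np.sin(p[2]); q=np.asarray(q)/1000.
    return np.c_[p[0]+c*q[:,0]-s*q[:,1],p[1]+s*q[:,0]+c*q[:,1],q[:,2]]
E
cat > fit.py <<'E'
from h import *
ct,cs=calibration("top"),calibration("scene")
T=lambda u,v:(u/5.6+155-.4,v/5.6+165-.4)
S=lambda u,v:((u-400)/5.6+285-.4,v/5.6+145-.4)
top=[((74,23,320),T(42,95)),((74,-23,320),T(95,50)),((-102,-45,18),T(345,250)),((-127,0,302),T(263,316))]
sc=[((76,-23,320),S(683,222)),((76,23,320),S(742,195)),((-102,-45,18),S(440,437)),((78,45,12),S(702,548)),((-127,0,302),S(507,50)),((16.5,0,288),S(650,190))]
def res(p):
    return np.r_[(proj(ct,place(p,[a for a,_ in top]))-[b for _,b in top]).ravel(),(proj(cs,place(p,[a for a,_ in sc]))-[b for _,b in sc]).ravel()]
g=plane(ct,(190,197),.1)
r=least_squares(res,[g[0],g[1],.9],loss="soft_l1"); print(r.x,np.round(res(r.x),1).reshape(-1,2).tolist())
im=grab_frame("top"); hsv=cv2.cvtColor(im,cv2.COLOR_BGR2HSV)
roi=np.zeros(im.shape[:2],np.uint8); roi[195:265,253:323]=1
m=((hsv[...,2]>130)&(roi>0)).astype(np.uint8)
k,l,st,cen=cv2.connectedComponentsWithStats(m); i=1+np.argmax(st[1:,4])
box=cv2.minAreaRect(cv2.findContours((l==i).astype(np.uint8),0,2)[0][0]); print(box)
for q in cv2.boxPoints(box): print(np.round(plane(ct,q,.035),4))
print("centre",plane(ct,box[0],.035))
p=r.x; print("saddle",place(p,[(-40,0,291),(-40,0,304),(0,0,256),(41,0,291)]))
for n,uv,z in (("flask",(191,154),.188),): print(n,plane(ct,uv,z))
E
python3 fit.py
```

```text
[0.6004598  0.23122687 0.65252342] [[-1.0, -0.8], [-0.0, -0.8], [-0.4, 0.7], [0.8, 0.8], [0.2, 0.4], [0.7, 0.4], [-0.6, -2.9], [0.6, -0.7], [-0.6, -0.3], [-1.0, 0.8]]
((285.7138366699219, 226.67483520507812), (37.00780487060547, 44.082340240478516), 64.29004669189453)
[ 0.5028 -0.0441  0.035 ]
[ 0.5801 -0.2128  0.035 ]
[ 0.4391 -0.2765  0.035 ]
[ 0.3627 -0.1085  0.035 ]
centre [ 0.47090968 -0.16042677  0.035     ]
saddle [[0.56867763 0.20693913 0.291     ]
 [0.56867763 0.20693913 0.304     ]
 [0.6004598  0.23122687 0.256     ]
 [0.63303652 0.25612179 0.291     ]]
flask [0.75984982 0.20990822 0.188     ]
```

>>> move_arm(
  jaw=[0, 0, 0, 0, 0, 0, 0, 0, 0, 0],
  dp=[
    [0, 0, -0.075],
    [0, 0, -0.075],
    [0, 0, -0.075],
    [0, 0, -0.075],
    [0.047, -0.0434, 0],
    [0.047, -0.0434, 0],
    [0.047, -0.0434, 0],
    [0.047, -0.0434, 0],
    [0.047, -0.0434, 0],
    [0.047, -0.0434, 0],
  ],
  rotation=[
    [0, 0, 0],
    [0, 0, 0],
    [0, 0, 0],
    [0, 0, 0],
    [0, 0, 0],
    [0, 0, 0],
    [0, 0, 0],
    [0, 0, 0],
    [0, 0, 0],
    [0, 0, 0],
  ],
  squeeze=60,
)

```text
clock: 1.4
position: [0.3884, -0.2701, 0.4479]
tool_rot: [3.141, 0.0, 0.464]
force: [0.2, 0.3, -0.3]
grip_width: 0.0856
```

>>> move_arm(
  jaw=[0, 0, 0, 0, 0, 0, 0, 0, 0, 0],
  dp=[
    [0.047, -0.0434, 0],
    [0.047, -0.0434, 0],
    [0.047, -0.0434, 0],
    [0.047, -0.0434, 0],
    [0.047, -0.0434, 0],
    [0.047, -0.0434, 0],
    [0.047, -0.0434, 0],
    [0, 0, 0],
    [0, 0, 0],
    [0, 0, 0],
  ],
  rotation=[
    [0, 0, 0],
    [0, 0, 0],
    [0, 0, 0],
    [0, 0, 0],
    [0, 0, 0],
    [0, 0, 0],
    [0, 0, 0],
    [0, 0, -0.03],
    [0, 0, -0.03],
    [0, 0, 0],
  ],
)

```text
clock: 2.65
position: [0.5148, 0.0633, 0.4477]
tool_rot: [-3.141, 0.0, 0.652]
force: [-0.4, -0.6, 0.3]
grip_width: 0.0855
```

```bash
python3 - <<'E'
from h import *
o=bot.observe(); print(o["clock"],o["position"],o["tool_rot"],o["force"],o["qpos"])
c=calibration("wrist"); im=grab_frame("wrist"); cv2.imwrite("pics/w1.png",im); print(np.round(c["T"],3).tolist(), c["camera_matrix"][0])
E
```

```text
2.65 [0.51479088 0.06332685 0.44769479] [-3.14129507e+00  3.18872070e-04  6.51839500e-01] [-0.42132067 -0.61309737  0.28325516] [ 0.18583822  0.21609461 -0.52947095  1.46656773  0.10869476  1.48866398
 -1.26138644]
[[0.606, -0.758, -0.243, 0.576], [-0.795, -0.577, -0.184, 0.11], [-0.0, 0.305, -0.952, 0.614], [0.0, 0.0, 0.0, 1.0]] [295.489441     0.         255.55149271]
```

View pics/w1.png

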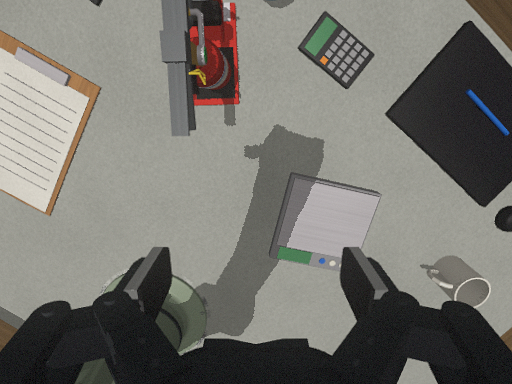

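The wrist view shows the lever as a vertical bar at columns 162-190, with its tip at row 135 and the saddle block near (175,45). The scale is at (330,220). I'll move above the saddle and look again.

>>> move_arm(
  jaw=[0, 0, 0, 0, 0],
  dp=[
    [0.05, -0.034, 0],
    [0.05, -0.034, 0],
    [0.05, -0.034, 0],
    [0, 0, 0],
    [0, 0, 0],
  ],
  rotation=[
    [0, 0, 0],
    [0, 0, 0],
    [0, 0, 0],
    [0, 0, 0],
    [0, 0, 0],
  ],
)

```text
clock: 3.32
position: [0.5607, 0.2005, 0.4477]
tool_rot: [3.141, 0.0, 0.651]
force: [0.2, 0.6, -0.3]
grip_width: 0.0853
```

```bash
python3 - <<'E'
from h import *
o=bot.observe(); print(o["clock"],o["position"],o["tool_rot"],o["force"],o["qpos"])
c=calibration("wrist"); im=grab_frame("wrist"); cv2.imwrite("pics/w2.png",im); np.save("w2T.npy",c["T"])
p=[.6005,.2312,.6525]
print(np.round(proj(c,place(p,[(-54,12,304),(-54,-12,304),(-26,12,304),(-26,-12,304),(-127,0,302),(16.5,0,290),(74,23,320),(74,-23,320),(-40,0,291)])),1).tolist())
E
```

```text
3.325 [0.56068637 0.200545   0.44773479] [3.14142287e+00 4.82786454e-04 6.50533476e-01] [ 0.20400618  0.64698723 -0.29981419] [-0.05988207  0.37460454 -0.57883423  1.26928706  0.20174483  1.55515752
 -1.52985624]
[[244.5, 176.9], [266.7, 176.8], [244.2, 151.2], [266.9, 151.1], [255.8, 237.0], [255.4, 109.2], [230.0, 45.7], [280.4, 45.6], [255.6, 161.7]]
```

View pics/w2.png

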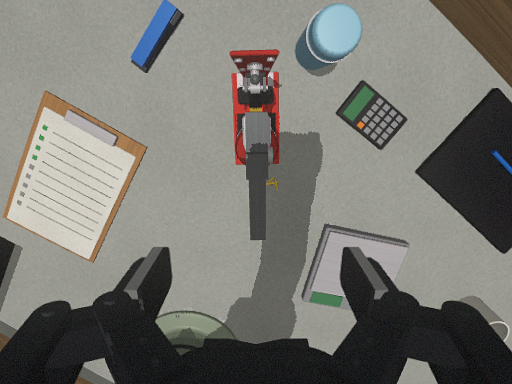

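```bash
python3 - <<'E'
import cv2
im=cv2.imread("pics/w2.png")
a=cv2.resize(im[40:170,218:294],None,fx=4.6,fy=4.6,interpolation=cv2.INTER_CUBIC)
b=cv2.resize(im[130:260,218:294],None,fx=4.6,fy=4.6,interpolation=cv2.INTER_CUBIC)
cv2.imwrite("pics/crop2.png",cv2.hconcat([a,b]))
E
```

```text
(no output)
```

View pics/crop2.png

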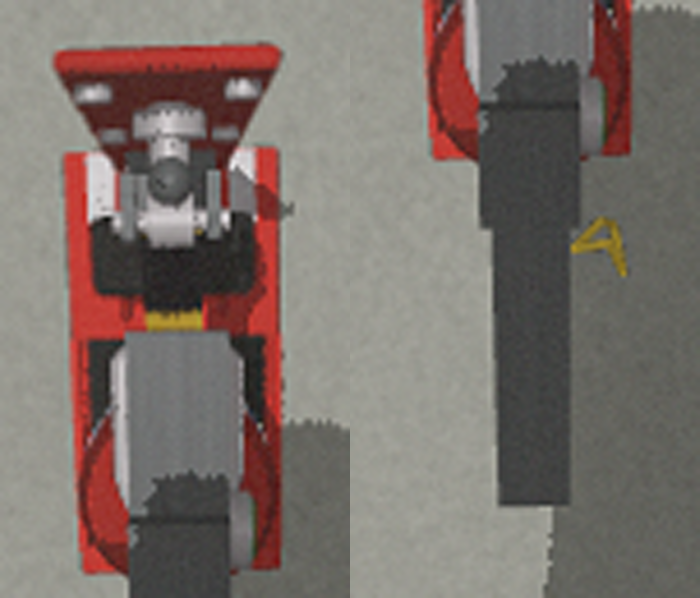

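The crop shows the saddle block at full-image columns 246-268 and rows 152-180. The lever tip is at (257.6,239.4), the heel edge at row 112, and the upright's top at columns 230-279.5 with its front edge at row 54.5. I'll refit with these points.

```bash
python3 - <<'E'
from h import *
c=calibration("wrist"); print(abs(c["T"]-np.load("w2T.npy")).max()); c["T"]=np.load("w2T.npy")
L=[(-54,12,304),(-54,-12,304),(-26,12,304),(-26,-12,304),(-127,0,302),(16.5,12,290),(16.5,-12,290),(68,23,320),(68,-23,320)]
A=lambda u,v:(u/4.6+217.6,v/4.6+39.6); B=lambda u,v:((u-350)/4.6+217.6,v/4.6+129.6)
uv=np.array([B(480,228),B(580,228),B(480,102),B(580,102),B(533,505),A(123,333),A(240,333),A(60,68),A(280,68)])
f=lambda p:(proj(c,place(p,L))-uv).ravel()
r=least_squares(f,[.6,.231,.65],loss="soft_l1"); print(r.x,np.round(f(r.x),1).reshape(-1,2).tolist())
s=place(r.x,[(-40,0,291)])[0]; o=bot.observe(); d=s-o["position"]; y=o["tool_rot"][2]
print(s,"tool dx,dy (units)",(d[0]*np.cos(y)+d[1]*np.sin(y))/.8,(d[0]*np.sin(y)-d[1]*np.cos(y))/.8)
E
```

```text
0.0005207193664266696
[0.5993593  0.22937433 0.66274122] [[-0.1, -0.4], [0.3, -0.7], [-0.7, 1.4], [0.2, 1.1], [0.1, -0.9], [0.4, -0.7], [-2.5, -1.0], [-0.3, 1.0], [1.9, 0.3]]
[0.56782696 0.20476313 0.291     ] tool dx,dy (units) 0.010615079818167492 0.0006542462661589921
```

>>> move_arm(
  jaw=[0, 0, 0, 0, 0, 0, 0],
  dp=[
    [0.0106, 0.0006, 0.04],
    [0, 0, 0.05],
    [0, 0, 0.05],
    [0, 0, 0.04],
    [0, 0, 0.025],
    [0, 0, 0.0147],
    [0, 0, 0],
  ],
  rotation=[
    [0, 0, -0.0035],
    [0, 0, 0],
    [0, 0, 0],
    [0, 0, 0],
    [0, 0, 0],
    [0, 0, 0],
    [0, 0, 0],
  ],
)

```text
clock: 4.25
position: [0.5677, 0.2051, 0.2722]
tool_rot: [3.141, 0.0, 0.662]
force: [-0.1, -0.9, 0.7]
grip_width: 0.0859
```

```bash
python3 - <<'E'
from h import *
o=bot.observe(); print(o["position"],o["tool_rot"],o["force"])
s=cv2.resize(grab_frame("scene")[145:245,275:365],None,fx=4.4,fy=4.4,interpolation=cv2.INTER_CUBIC)
w=cv2.resize(grab_frame("wrist")[100:384,150:362],(328,440))
cv2.imwrite("pics/g1.png",cv2.hconcat([s,w]))
E
```

```text
[0.56774857 0.20506107 0.27216272] [3.14146326e+00 3.55979499e-04 6.62021716e-01] [-0.13521593 -0.86048102  0.65535977]
```

View pics/g1.png

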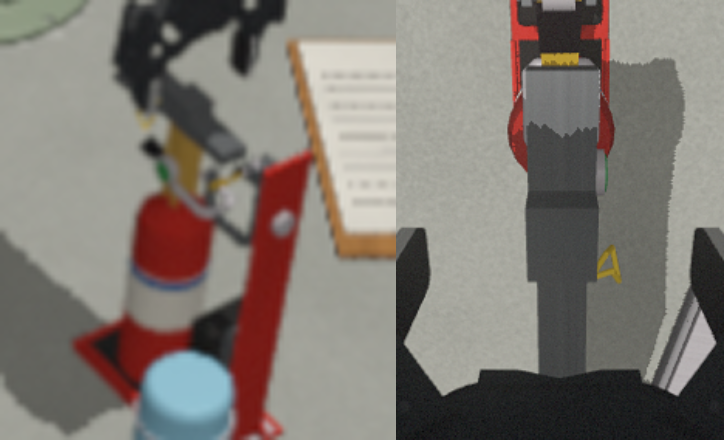

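The saddle sits centred between the open fingers. I'll close the gripper.

>>> move_arm(
  jaw=[255, 255, 255, 255, 255, 255, 255, 255],
  dp=[
    [0, 0, 0],
    [0, 0, 0],
    [0, 0, 0],
    [0, 0, 0],
    [0, 0, 0],
    [0, 0, 0],
    [0, 0, 0],
    [0, 0, 0],
  ],
  rotation=[
    [0, 0, 0],
    [0, 0, 0],
    [0, 0, 0],
    [0, 0, 0],
    [0, 0, 0],
    [0, 0, 0],
    [0, 0, 0],
    [0, 0, 0],
  ],
  squeeze=100,
)

```text
clock: 5.35
position: [0.5681, 0.2059, 0.2727]
tool_rot: [3.141, -0.001, 0.663]
force: [-0.6, -1.3, 6.1]
grip_width: 0.0206
```

>>> move_arm(
  jaw=[255, 255, 255, 255, 255, 255],
  dp=[
    [0.0025, 0, -0.0008],
    [0.0025, 0, 0],
    [0.0025, 0, 0],
    [0.0025, 0, 0],
    [0, 0, 0],
    [0, 0, 0],
  ],
  rotation=[
    [0, 0, 0],
    [0, 0, 0],
    [0, 0, 0],
    [0, 0, 0],
    [0, 0, 0],
    [0, 0, 0],
  ],
)

```text
clock: 6.1
position: [0.5741, 0.2107, 0.2733]
tool_rot: [3.141, -0.0, 0.663]
force: [-3.0, -2.8, 9.8]
grip_width: 0.0208
```

>>> move_arm(
  jaw=[255, 255, 255, 255, 255, 255],
  dp=[
    [0.0025, 0, 0],
    [0.0025, 0, 0],
    [0, 0, 0],
    [0, 0, 0],
    [0, 0, 0],
    [0, 0, 0],
  ],
  rotation=[
    [0, 0, 0],
    [0, 0, 0],
    [0, 0, 0],
    [0, 0, 0],
    [0, 0, 0],
    [0, 0, 0],
  ],
)

```text
clock: 6.85
position: [0.5771, 0.2131, 0.2734]
tool_rot: [3.141, 0.0, 0.663]
force: [-4.1, -3.0, 12.4]
grip_width: 0.0204
```

>>> move_arm(
  jaw=[255, 255, 255, 255],
  dp=[
    [0, 0, -0.001],
    [0, 0, 0],
    [0, 0, 0],
    [0, 0, 0],
  ],
  rotation=[
    [0, 0, 0],
    [0, 0, 0],
    [0, 0, 0],
    [0, 0, 0],
  ],
)

```text
clock: 7.35
position: [0.577, 0.2131, 0.2735]
tool_rot: [-3.142, 0.001, 0.663]
force: [-3.6, -3.6, 5.3]
grip_width: 0.0204
```

```bash
python3 - <<'E'
from h import *
o=bot.observe(); print(o["clock"],o["position"],o["tool_rot"],o["force"],o["moment"])
E
```

```text
7.35 [0.57697281 0.21305279 0.27354513] [-3.14157048e+00  6.60734057e-04  6.63244617e-01] [-3.63998531 -3.56121069  5.28077612] [-1.01474459  1.22840569  0.02450791]
```

>>> move_arm(
  jaw=[255, 255, 255, 255, 255, 255],
  dp=[
    [0, 0, -0.001],
    [0.0025, 0, 0],
    [0.00125, 0, 0],
    [0, 0, 0],
    [0, 0, 0],
    [0, 0, 0],
  ],
  rotation=[
    [0, 0, 0],
    [0, 0, 0],
    [0, 0, 0],
    [0, 0, 0],
    [0, 0, 0],
    [0, 0, 0],
  ],
)

```text
clock: 8.1
position: [0.5792, 0.2148, 0.2739]
tool_rot: [-3.141, 0.001, 0.663]
force: [-3.5, -3.6, -8.5]
grip_width: 0.0207
```

>>> move_arm(
  jaw=[255, 255, 255, 255],
  dp=[
    [0.00125, 0, 0],
    [0.00125, 0, 0],
    [0, 0, 0],
    [0, 0, 0],
  ],
  rotation=[
    [0, 0, 0],
    [0, 0, 0],
    [0, 0, 0],
    [0, 0, 0],
  ],
)

```text
clock: 8.6
position: [0.5806, 0.216, 0.2738]
tool_rot: [-3.141, 0.002, 0.663]
force: [-4.4, -3.6, -9.3]
grip_width: 0.0207
```

>>> move_arm(
  jaw=[255, 255, 255, 255],
  dp=[
    [0.00125, 0, 0],
    [0.00125, 0, 0],
    [0, 0, 0],
    [0, 0, 0],
  ],
  rotation=[
    [0, 0, 0],
    [0, 0, 0],
    [0, 0, 0],
    [0, 0, 0],
  ],
)

```text
clock: 9.1
position: [0.582, 0.2169, 0.2735]
tool_rot: [-3.141, 0.003, 0.663]
force: [-6.8, -4.9, -10.5]
grip_width: 0.0204
```

>>> move_arm(
  jaw=[255, 255, 255, 255],
  dp=[
    [0.00125, 0, 0],
    [0, 0, 0],
    [0, 0, 0],
    [0, 0, 0],
  ],
  rotation=[
    [0, 0, 0],
    [0, 0, 0],
    [0, 0, 0],
    [0, 0, 0],
  ],
)

```text
clock: 9.6
position: [0.5823, 0.2171, 0.2735]
tool_rot: [-3.141, 0.004, 0.663]
force: [-10.2, -7.7, -8.0]
grip_width: 0.0204
```

>>> move_arm(
  jaw=[255, 255, 255, 255],
  dp=[
    [0.00125, 0, 0],
    [0, 0, 0],
    [0, 0, 0],
    [0, 0, 0],
  ],
  rotation=[
    [0, 0, 0],
    [0, 0, 0],
    [0, 0, 0],
    [0, 0, 0],
  ],
)

```text
clock: 10.1
position: [0.5825, 0.2172, 0.2735]
tool_rot: [-3.141, 0.006, 0.663]
force: [-16.1, -10.8, -6.0]
grip_width: 0.0205
```

```bash
python3 - <<'E'
from h import *
o=bot.observe(); print(o["clock"],o["position"],o["tool_rot"],o["force"],o["moment"])
w=cv2.resize(grab_frame("wrist")[60:260,170:342],None,fx=3,fy=3,interpolation=cv2.INTER_CUBIC)
cv2.imwrite("pics/push.png",w)
E
```

```text
10.1 [0.58247795 0.21716724 0.27345473] [-3.14141991  0.005617    0.66295531] [-16.08461343 -10.76483061  -5.99717412] [-2.54232264  3.65837646  0.11540264]
```

View pics/push.png

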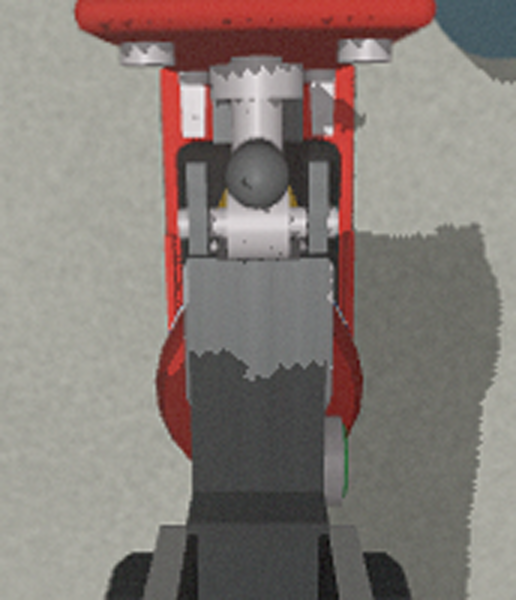

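The force rose to about 19 N with only 0.2 mm of motion, so the keeper is at its hard stop. The picture agrees: the heel sits flush against the keeper, with almost no yellow left showing. I'll ease the push slightly and lift slowly.

>>> move_arm(
  jaw=[255, 255, 255, 255, 255, 255, 255],
  dp=[
    [-0.0006, 0, 0],
    [0, 0, -0.0025],
    [0, 0, -0.0025],
    [0, 0, -0.0025],
    [0, 0, -0.0025],
    [0, 0, 0],
    [0, 0, 0],
  ],
  rotation=[
    [0, 0, 0],
    [0, 0, 0],
    [0, 0, 0],
    [0, 0, 0],
    [0, 0, 0],
    [0, 0, 0],
    [0, 0, 0],
  ],
)

```text
clock: 11.02
position: [0.5822, 0.2169, 0.281]
tool_rot: [-3.141, 0.006, 0.663]
force: [-12.1, -9.3, -12.1]
grip_width: 0.0204
```

>>> move_arm(
  jaw=[255, 255, 255, 255, 255],
  dp=[
    [0, 0, -0.0025],
    [0, 0, -0.0025],
    [0, 0, -0.0025],
    [0, 0, 0],
    [0, 0, 0],
  ],
  rotation=[
    [0, 0, 0],
    [0, 0, 0],
    [0, 0, 0],
    [0, 0, 0],
    [0, 0, 0],
  ],
)

```text
clock: 11.65
position: [0.584, 0.2185, 0.2883]
tool_rot: [-3.142, -0.0, 0.663]
force: [-1.5, -1.7, -7.0]
grip_width: 0.0202
```

>>> move_arm(
  jaw=[255, 255, 255, 255, 255],
  dp=[
    [0, 0, -0.0025],
    [0, 0, -0.0025],
    [0, 0, -0.0025],
    [0, 0, 0],
    [0, 0, 0],
  ],
  rotation=[
    [0, 0, 0],
    [0, 0, 0],
    [0, 0, 0],
    [0, 0, 0],
    [0, 0, 0],
  ],
)

```text
clock: 12.28
position: [0.5839, 0.2184, 0.2946]
tool_rot: [3.141, -0.0, 0.663]
force: [-3.6, -2.8, -5.0]
grip_width: 0.0204
```

>>> move_arm(
  jaw=[255, 255, 255, 255, 255, 255],
  dp=[
    [0, 0, -0.00375],
    [0, 0, -0.00375],
    [0, 0, -0.00375],
    [0, 0, -0.00375],
    [0, 0, 0],
    [0, 0, 0],
  ],
  rotation=[
    [0, 0, 0],
    [0, 0, 0],
    [0, 0, 0],
    [0, 0, 0],
    [0, 0, 0],
    [0, 0, 0],
  ],
)

```text
clock: 13.02
position: [0.5837, 0.2183, 0.3068]
tool_rot: [3.142, 0.0, 0.663]
force: [-5.6, -4.9, -10.5]
grip_width: 0.0204
```

>>> move_arm(
  jaw=[255, 255, 255, 255, 255, 255, 255, 255],
  dp=[
    [0, 0, -0.00375],
    [0, 0, -0.00375],
    [0, 0, -0.00375],
    [0, 0, -0.00375],
    [0, 0, -0.005],
    [0, 0, -0.005],
    [0, 0, 0],
    [0, 0, 0],
  ],
  rotation=[
    [0, 0, 0],
    [0, 0, 0],
    [0, 0, 0],
    [0, 0, 0],
    [0, 0, 0],
    [0, 0, 0],
    [0, 0, 0],
    [0, 0, 0],
  ],
)

```text
clock: 14.02
position: [0.5839, 0.2183, 0.3272]
tool_rot: [3.141, -0.0, 0.663]
force: [-5.1, -5.1, -7.7]
grip_width: 0.0203
```

>>> move_arm(
  jaw=[255, 255, 255, 255, 255, 255, 255, 255],
  dp=[
    [0, 0, -0.005],
    [0, 0, -0.005],
    [0, 0, -0.005],
    [0, 0, -0.005],
    [0, 0, -0.01],
    [0, 0, -0.01],
    [0, 0, 0],
    [0, 0, 0],
  ],
  rotation=[
    [0, 0, 0],
    [0, 0, 0],
    [0, 0, 0],
    [0, 0, 0],
    [0, 0, 0],
    [0, 0, 0],
    [0, 0, 0],
    [0, 0, 0],
  ],
)

```text
clock: 15.02
position: [0.584, 0.2185, 0.3596]
tool_rot: [3.141, -0.001, 0.663]
force: [-5.1, -4.5, -3.7]
grip_width: 0.0206
```

```bash
python3 - <<'E'
from h import *
o=bot.observe(); print(o["clock"],o["position"],o["tool_rot"],o["force"],o["moment"])
s=cv2.resize(grab_frame("scene")[110:250,260:370],None,fx=4.2,fy=4.2,interpolation=cv2.INTER_CUBIC)
cv2.imwrite("pics/lift.png",s)
E
```

```text
15.025 [0.58400647 0.21845071 0.35964317] [ 3.14092322e+00 -1.20607255e-03  6.63138503e-01] [-5.13504852 -4.54716606 -3.73205277] [-1.53212041  1.84407182  0.00469552]
```

View pics/lift.png

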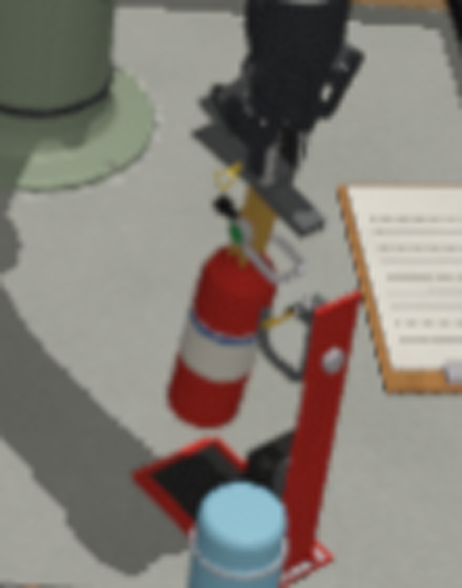

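The eye is well above the hook, at about z 0.31 in the bracket frame. The extinguisher is leaning a little in the grip, with its bottom swung away from the upright. The steady 7 N suggests its shoulder is touching the hook's nose, so I'll back away.

>>> move_arm(
  jaw=[255, 255, 255, 255, 255, 255, 255, 255],
  dp=[
    [-0.01, 0, 0],
    [-0.02, 0, 0],
    [-0.03, 0, 0],
    [-0.03, 0, 0],
    [-0.02, 0, -0.03],
    [0, 0, -0.03],
    [0, 0, 0],
    [0, 0, 0],
  ],
  rotation=[
    [0, 0, 0],
    [0, 0, 0],
    [0, 0, 0],
    [0, 0, 0],
    [0, 0, 0],
    [0, 0, 0],
    [0, 0, 0],
    [0, 0, 0],
  ],
)

```text
clock: 16.08
position: [0.5145, 0.1644, 0.4057]
tool_rot: [-3.141, -0.0, 0.664]
force: [-1.0, -0.8, -6.7]
grip_width: 0.0203
```

```bash
python3 - <<'E'
from h import *
o=bot.observe(); print(o["clock"],o["position"],o["tool_rot"],o["force"],o["moment"])
S=grab_frame("scene"); cv2.imwrite("pics/S2.png",S); W=grab_frame("wrist"); cv2.imwrite("pics/W2.png",W)
s=cv2.resize(S[90:230,230:340],None,fx=3.6,fy=3.6,interpolation=cv2.INTER_CUBIC)
w=cv2.resize(W[60:340,160:352],(346,504),interpolation=cv2.INTER_CUBIC)
cv2.imwrite("pics/tilt.png",cv2.hconcat([s,w]))
# predicted scene pixels of ext axis for tilt hypotheses about tool y through grasp point
cs=calibration("scene"); Rt=R.from_euler("xyz",o["tool_rot"]).as_matrix(); g=o["position"]-.019*Rt[:,2]
E_=R.from_euler("z",o["tool_rot"][2]).as_matrix()
for a in (0,.1,.2,.3):
    M=E_@R.from_euler("y",a).as_matrix()
    P=[g+M@(np.array(q)/1000-[0,0,.279]) for q in [(-87,0,290),(56.5,0,278),(0,0,190),(0,0,0),(0,0,158)]]
    print(a,((proj(cs,P)-[230,90])*3.6).round().tolist())
E
```

```text
16.075 [0.51449531 0.16444302 0.40570812] [-3.14147462e+00 -2.56983397e-04  6.63551895e-01] [-0.97837697 -0.77328217 -6.65029468] [-0.14861611  0.21189237  0.04089768]
0 [[230.0, 77.0], [323.0, 164.0], [277.0, 210.0], [260.0, 359.0], [274.0, 237.0]]
0.1 [[232.0, 70.0], [323.0, 169.0], [271.0, 205.0], [244.0, 343.0], [266.0, 229.0]]
0.2 [[234.0, 64.0], [321.0, 173.0], [266.0, 199.0], [229.0, 325.0], [259.0, 221.0]]
0.3 [[237.0, 58.0], [320.0, 178.0], [260.0, 192.0], [214.0, 305.0], [252.0, 213.0]]
```

View pics/tilt.png

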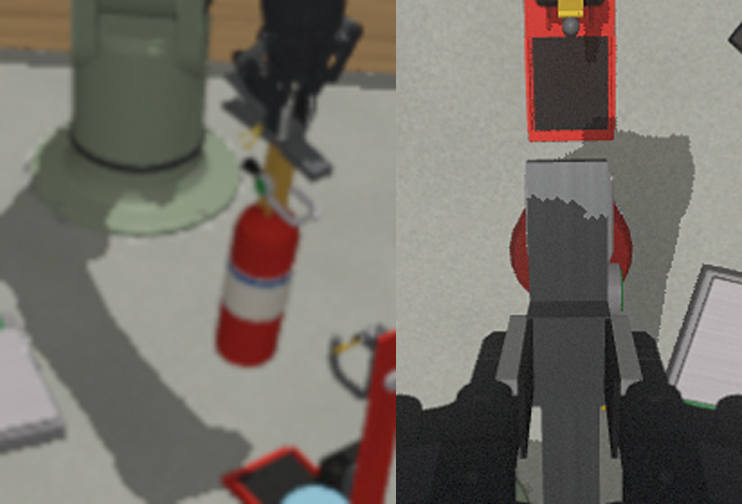

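The extinguisher hangs free at about 6.7 N, with a tilt of about 0.07 rad judging by the base position in the scene view. I'll get a number for it from the wrist view of the heel edge, at about (254,149), and from the red and white body in the scene view.

```bash
python3 - <<'E'
from h import *
o=bot.observe(); cs=calibration("scene"); cw=calibration("wrist")
Rt=R.from_euler("xyz",o["tool_rot"]).as_matrix(); g=o["position"]-.019*Rt[:,2]
E_=R.from_euler("z",o["tool_rot"][2]).as_matrix()
S=cv2.imread("pics/S2.png"); b,gr,r=[S[...,i].astype(int) for i in range(3)]
m=((r>gr+40)&(r>b+40)).astype(np.uint8)
m[:140]=0; m[:,:285]=0; m[:,315:]=0; m[200:]=0
ys,xs=np.nonzero(m); print("red bbox",xs.min(),xs.max(),ys.min(),ys.max())
low=ys>180; print("row-mid at rows",[(y,xs[ys==y].min(),xs[ys==y].max()) for y in (152,156,160,178,182,186,188)])
th=np.linspace(0,2*np.pi,60)
for a in (-.05,0,.05,.1,.15):
    M=E_@R.from_euler("y",a).as_matrix(); W=lambda q:[g+M@(np.array(x)/1000-[0,0,.279]) for x in q]
    cyl=proj(cs,W([(33*np.cos(t),33*np.sin(t),z) for t in th for z in np.linspace(0,158,80)]))
    e=[(y,cyl[abs(cyl[:,1]-y)<.5,0].min().round(1),cyl[abs(cyl[:,1]-y)<.5,0].max().round(1)) for y in (160,178,182)]
    print(a,"scene base row",cyl[:,1].max().round(1),e,"wrist heel",proj(cw,W([(56.5,0,278),(14,0,292)])).round(1).tolist())
E
```

```text
red bbox 290 312 147 191
row-mid at rows [(152, np.int64(296), np.int64(310)), (156, np.int64(295), np.int64(312)), (160, np.int64(294), np.int64(311)), (178, np.int64(291), np.int64(307)), (182, np.int64(290), np.int64(306)), (186, np.int64(290), np.int64(306)), (188, np.int64(291), np.int64(305))]
-0.05 scene base row 197.7 [(160, np.float64(297.2), np.float64(316.4)), (178, np.float64(296.2), np.float64(314.8)), (182, np.float64(296.0), np.float64(314.5))] wrist heel [[255.9, 143.3], [255.9, 233.6]]
0 scene base row 195.8 [(160, np.float64(295.9), np.float64(315.2)), (178, np.float64(294.2), np.float64(312.8)), (182, np.float64(293.8), np.float64(312.3))] wrist heel [[255.9, 142.4], [255.9, 231.8]]
0.05 scene base row 193.8 [(160, np.float64(294.6), np.float64(313.8)), (178, np.float64(292.1), np.float64(310.7)), (182, np.float64(291.6), np.float64(310.1))] wrist heel [[255.9, 141.8], [255.9, 230.0]]
0.1 scene base row 191.7 [(160, np.float64(293.1), np.float64(312.4)), (178, np.float64(289.9), np.float64(308.5)), (182, np.float64(289.2), np.float64(307.6))] wrist heel [[255.9, 141.6], [255.9, 228.3]]
0.15 scene base row 189.5 [(160, np.float64(291.5), np.float64(310.9)), (178, np.float64(287.5), np.float64(306.1)), (182, np.float64(286.8), np.float64(305.0))] wrist heel [[255.9, 141.6], [255.9, 226.6]]
```

The scene slope and the base row both put the tilt near 0.09 rad, with the bottom toward the robot along −x of the bracket. I'll carry it over the scale and tip the tool to correct it.

>>> move_arm(
  jaw=[255, 255, 255, 255, 255, 255, 255, 255, 255, 255],
  dp=[
    [-0.012, 0.012, 0],
    [-0.024, 0.024, 0],
    [-0.036, 0.036, 0],
    [-0.04, 0.04, 0],
    [-0.04, 0.04, 0],
    [-0.04, 0.04, 0],
    [-0.036, 0.036, 0],
    [-0.03, 0.03, 0],
    [-0.018, 0.018, 0],
    [-0.01, 0.01, 0],
  ],
  rotation=[
    [0, 0, 0],
    [0, 0, 0],
    [0, 0, 0],
    [0, 0, 0],
    [0, 0, 0],
    [0, 0, 0],
    [0, 0, 0],
    [0, 0, 0],
    [0, 0, 0],
    [0, 0, 0],
  ],
)

```text
clock: 17.42
position: [0.4744, -0.1585, 0.4061]
tool_rot: [-3.141, 0.0, 0.662]
force: [1.4, 1.0, -7.6]
grip_width: 0.0205
```

>>> move_arm(
  jaw=[255, 255, 255, 255, 255, 255, 255],
  dp=[
    [0, 0, 0],
    [0, 0, 0],
    [0, 0, 0.02],
    [0, 0, 0.03],
    [0, 0, 0.02],
    [0, 0, 0],
    [0, 0, 0],
  ],
  rotation=[
    [0, 0.013, 0],
    [0, 0.014, 0],
    [0, 0, 0],
    [0, 0, 0],
    [0, 0, 0],
    [0, 0, 0],
    [0, 0, 0],
  ],
)

```text
clock: 18.3
position: [0.4792, -0.1539, 0.3511]
tool_rot: [3.141, -0.085, 0.664]
force: [0.2, -0.6, -6.6]
grip_width: 0.0201
```

```bash
cat > chk.py <<'E'
from h import *
import sys
o=bot.observe(); print(o["clock"],o["position"],o["tool_rot"],o["force"],o["moment"],o["qpos"].round(2))
S=grab_frame("scene"); T=grab_frame("top"); n=sys.argv[1]
s=cv2.resize(S[110:235,170:270],None,fx=4,fy=4,interpolation=cv2.INTER_CUBIC); t=cv2.resize(T[180:280,240:340],None,fx=4,fy=4,interpolation=cv2.INTER_CUBIC)
t=cv2.copyMakeBorder(t,0,100,0,0,0); cv2.imwrite(f"pics/{n}.png",cv2.hconcat([s,t]))
cs=calibration("scene"); Rt=R.from_euler("xyz",o["tool_rot"]).as_matrix(); g=o["position"]-.019*Rt[:,2]
E_=R.from_euler("z",o["tool_rot"][2]).as_matrix(); th=np.linspace(0,2*np.pi,60)
b,gr,r=[S[...,i].astype(int) for i in range(3)]
m=((r>gr+40)&(r>b+40)); m[:, :185]=0; m[:,270:]=0
ys,xs=np.nonzero(m)
print("red",xs.min(),xs.max(),ys.min(),ys.max()); rows=[y for y in range(ys.max()-45,ys.max(),4) if (ys==y).sum()>8]
print([(y,(xs[ys==y].min()+xs[ys==y].max())/2) for y in rows])
for a in (-.1,-.05,0,.05,.1):
    M=E_@R.from_euler("y",a).as_matrix()
    c=proj(cs,[g+E_@[-.005,0,0]+M@(np.array((33*np.cos(t),33*np.sin(t),z))/1000-[0,0,.279]) for t in th for z in np.linspace(0,158,80)])
    print(a,c[:,1].max().round(1),[(y,((c[abs(c[:,1]-y)<.5,0].min()+c[abs(c[:,1]-y)<.5,0].max())/2).round(1)) for y in rows if (abs(c[:,1]-y)<.5).any()])
E
python3 chk.py over
```

```text
18.3 [ 0.4791646  -0.15388698  0.35108609] [ 3.14108399 -0.08518423  0.66360221] [ 0.16887679 -0.57977185 -6.61741013] [-0.04793463  0.07945295 -0.01977201] [ 0.57  0.18 -0.39  1.73  0.01  1.18 -0.72]
red 208 269 148 252
[]
-0.1 196.1 []
-0.05 194.4 []
0 192.7 []
0.05 190.8 []
0.1 188.8 []
```

View pics/over.png

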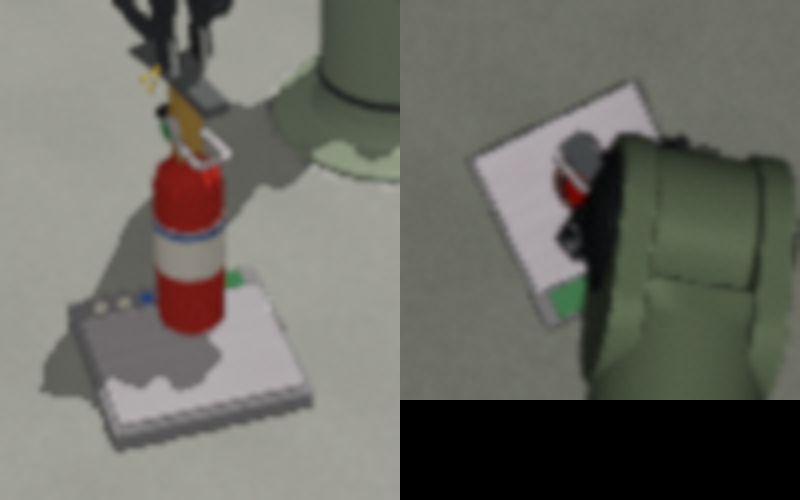

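The extinguisher now looks close to upright above the platter. I'll fix the region mask and measure the remaining tilt.

```bash
sed -i 's/m\[:,270:\]=0/m[:,235:]=0; m[:135]=0; m[200:]=0/' chk.py; python3 chk.py over2; sed -n 1,3p chk.py >/dev/null
```

```text
18.4 [ 0.47921217 -0.15400701  0.35126395] [ 3.14066418 -0.08548951  0.66329645] [ 0.00845791  0.39615661 -7.83517064] [-0.13584259  0.14019755 -0.01161154] [ 0.57  0.18 -0.39  1.73  0.01  1.18 -0.72]
red 208 225 148 193
[(152, np.float64(216.5)), (156, np.float64(216.5)), (160, np.float64(216.5)), (164, np.float64(216.5)), (180, np.float64(217.0)), (184, np.float64(217.5)), (188, np.float64(217.5)), (192, np.float64(217.0))]
-0.1 196.0 [(152, np.float64(218.2)), (156, np.float64(217.7)), (160, np.float64(218.0)), (164, np.float64(218.4)), (180, np.float64(219.9)), (184, np.float64(220.3)), (188, np.float64(220.7)), (192, np.float64(220.8))]
-0.05 194.4 [(152, np.float64(217.2)), (156, np.float64(216.9)), (160, np.float64(217.1)), (164, np.float64(217.4)), (180, np.float64(218.5)), (184, np.float64(218.8)), (188, np.float64(219.1)), (192, np.float64(218.9))]
0 192.6 [(152, np.float64(216.3)), (156, np.float64(216.1)), (160, np.float64(216.2)), (164, np.float64(216.4)), (180, np.float64(217.1)), (184, np.float64(217.2)), (188, np.float64(217.3)), (192, np.float64(216.9))]
0.05 190.7 [(152, np.float64(215.2)), (156, np.float64(215.2)), (160, np.float64(215.3)), (164, np.float64(215.3)), (180, np.float64(215.5)), (184, np.float64(215.6)), (188, np.float64(215.5))]
0.1 188.7 [(152, np.float64(214.4)), (156, np.float64(214.3)), (160, np.float64(214.3)), (164, np.float64(214.2)), (180, np.float64(213.9)), (184, np.float64(213.9)), (188, np.float64(214.1))]
```

Tilt is about 0 and the axis is at about (0.474, −0.158). Lowering.

>>> move_arm(
  jaw=[255, 255, 255, 255, 255, 255, 255, 255],
  dp=[
    [-0.0012, 0, 0.0144],
    [-0.0012, 0, 0.0144],
    [-0.0012, 0, 0.0144],
    [-0.001, 0, 0.01],
    [0, 0, 0.004],
    [0, 0, 0],
    [0, 0, 0.00125],
    [0, 0, 0],
  ],
  rotation=[
    [0, 0, 0],
    [0, 0, 0],
    [0, 0, 0],
    [0, 0, 0],
    [0, 0, 0],
    [0, 0, 0],
    [0, 0, 0],
    [0, 0, 0],
  ],
)

```text
clock: 19.5
position: [0.4792, -0.1538, 0.3038]
tool_rot: [3.141, -0.085, 0.663]
force: [0.5, -0.1, -7.4]
grip_width: 0.0207
```

>>> move_arm(
  jaw=[255, 255, 255, 255, 255, 255, 255, 255],
  dp=[
    [0, 0, 0.00125],
    [0, 0, 0],
    [0, 0, 0.00125],
    [0, 0, 0],
    [0, 0, 0.00125],
    [0, 0, 0],
    [0, 0, 0],
    [0, 0, 0],
  ],
  rotation=[
    [0, 0, 0],
    [0, 0, 0],
    [0, 0, 0],
    [0, 0, 0],
    [0, 0, 0],
    [0, 0, 0],
    [0, 0, 0],
    [0, 0, 0],
  ],
)

```text
clock: 20.5
position: [0.4793, -0.1536, 0.3007]
tool_rot: [-3.142, -0.085, 0.663]
force: [0.2, -0.7, -7.3]
grip_width: 0.0205
```

>>> move_arm(
  jaw=[255, 255, 255, 255, 255, 255, 255, 255],
  dp=[
    [0, 0, 0.00125],
    [0, 0, 0],
    [0, 0, 0.00125],
    [0, 0, 0],
    [0, 0, 0.00125],
    [0, 0, 0],
    [0, 0, 0.00125],
    [0, 0, 0],
  ],
  rotation=[
    [0, 0, 0],
    [0, 0, 0],
    [0, 0, 0],
    [0, 0, 0],
    [0, 0, 0],
    [0, 0, 0],
    [0, 0, 0],
    [0, 0, 0],
  ],
)

```text
clock: 21.5
position: [0.4795, -0.1534, 0.2966]
tool_rot: [-3.141, -0.085, 0.663]
force: [-0.6, 0.0, -8.0]
grip_width: 0.0202
```

>>> move_arm(
  jaw=[255, 255, 255, 255],
  dp=[
    [0, 0, 0.00125],
    [0, 0, 0],
    [0, 0, 0],
    [0, 0, 0],
  ],
  rotation=[
    [0, 0, 0],
    [0, 0, 0],
    [0, 0, 0],
    [0, 0, 0],
  ],
)

```text
clock: 22.0
position: [0.4801, -0.1535, 0.2964]
tool_rot: [3.14, -0.086, 0.663]
force: [0.4, -0.3, 6.3]
grip_width: 0.0205
```

Contact: the force went from −8 to +6 N. I'll ease up slightly and release.

>>> move_arm(
  jaw=[255, 255, 255, 200, 150, 100, 50, 0, 0, 0],
  dp=[
    [0, 0, -0.0008],
    [0, 0, 0],
    [0, 0, 0],
    [0, 0, 0],
    [0, 0, 0],
    [0, 0, 0],
    [0, 0, 0],
    [0, 0, 0],
    [0, 0, 0],
    [0, 0, 0],
  ],
  rotation=[
    [0, 0, 0],
    [0, 0, 0],
    [0, 0, 0],
    [0, 0, 0],
    [0, 0, 0],
    [0, 0, 0],
    [0, 0, 0],
    [0, 0, 0],
    [0, 0, 0],
    [0, 0, 0],
  ],
)

```text
clock: 23.25
position: [0.4796, -0.1534, 0.2964]
tool_rot: [3.142, -0.085, 0.663]
force: [0.1, -0.8, 0.7]
grip_width: 0.0855
```

```bash
python3 chk.py rel
```

```text
23.25 [ 0.47957604 -0.15341191  0.2963596 ] [ 3.14158853 -0.08483648  0.66326955] [ 0.07846699 -0.81951358  0.65154187] [-0.06792481  0.05048198  0.02177981] [ 0.56  0.23 -0.39  1.82  0.03  1.05 -0.73]
red 209 225 160 199
[(166, np.float64(217.0)), (170, np.float64(217.0)), (174, np.float64(217.0)), (178, np.float64(217.0)), (194, np.float64(217.5)), (198, np.float64(217.5))]
-0.1 206.7 [(166, np.float64(218.5)), (170, np.float64(218.4)), (174, np.float64(218.8)), (178, np.float64(219.2)), (194, np.float64(220.8)), (198, np.float64(221.1))]
-0.05 205.0 [(166, np.float64(217.6)), (170, np.float64(217.7)), (174, np.float64(217.9)), (178, np.float64(218.2)), (194, np.float64(219.3)), (198, np.float64(219.6))]
0 203.2 [(166, np.float64(216.7)), (170, np.float64(216.8)), (174, np.float64(217.0)), (178, np.float64(217.1)), (194, np.float64(217.8)), (198, np.float64(218.0))]
0.05 201.3 [(166, np.float64(215.8)), (170, np.float64(215.9)), (174, np.float64(215.9)), (178, np.float64(216.0)), (194, np.float64(216.2)), (198, np.float64(216.2))]
0.1 199.3 [(166, np.float64(215.0)), (170, np.float64(214.9)), (174, np.float64(214.9)), (178, np.float64(214.8)), (194, np.float64(214.5)), (198, np.float64(214.7))]
```

View pics/rel.png

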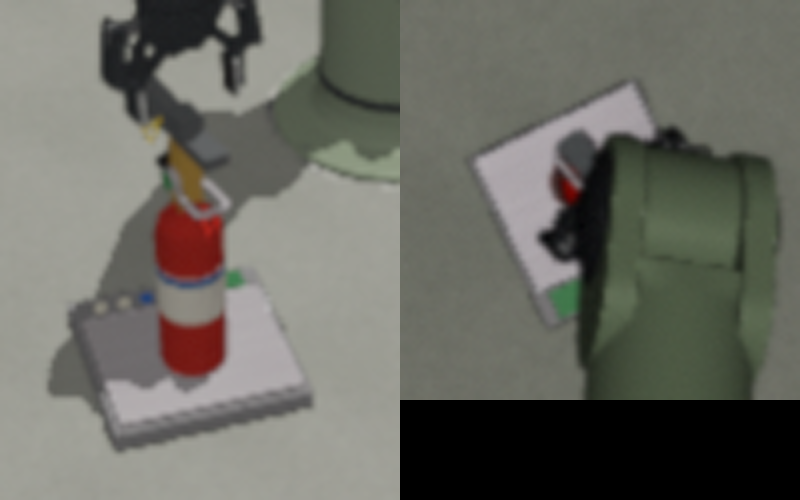

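The extinguisher is released and stands upright, with its base centre at about crop (192,357) against the platter centre at about (193,355). Retracting straight up.

>>> move_arm(
  jaw=[0, 0, 0, 0, 0, 0, 0],
  dp=[
    [0.0017, 0, -0.02],
    [0.0026, 0, -0.03],
    [0.0034, 0, -0.04],
    [0.0043, 0, -0.05],
    [0.0043, 0, -0.05],
    [0, 0, 0],
    [0, 0, 0],
  ],
  rotation=[
    [0, 0, 0],
    [0, 0, 0],
    [0, 0, 0],
    [0, 0, 0],
    [0, 0, 0],
    [0, 0, 0],
    [0, 0, 0],
  ],
)

```text
clock: 24.22
position: [0.4795, -0.1533, 0.4484]
tool_rot: [-3.141, -0.084, 0.663]
force: [-0.3, 0.3, -1.7]
grip_width: 0.0853
```

```bash
python3 - <<'E'
from h import *
o=bot.observe(); print(o["clock"],o["position"],o["force"])
S=grab_frame("scene"); s=cv2.resize(S,(800,600))
cs=calibration("scene"); c=np.array([.471,-.160,.035]); th=np.linspace(0,6.28,40)
m=(S[...,2].astype(int)>S[...,1]+40)&(S[...,2].astype(int)>S[...,0]+40); m[:,:185]=0;m[:,235:]=0;m[:135]=0;m[215:]=0
ys,xs=np.nonzero(m); print("red",xs.min(),xs.max(),ys.max(),[(y,(xs[ys==y].min()+xs[ys==y].max())/2) for y in (168,174,194,198)])
q=proj(cs,[c+[.033*np.cos(t),.033*np.sin(t),z] for t in th for z in np.linspace(0,.158,80)]); print("ideal",q.min(0),q.max(0),[((q[abs(q[:,1]-y)<.5,0].min()+q[abs(q[:,1]-y)<.5,0].max())/2).round(1) for y in (168,174,194,198)])
cv2.imwrite("pics/end.png",s)
E
```

```text
24.225 [ 0.47948245 -0.1533318   0.44838273] [-0.34324897  0.27010864 -1.73061437]
red 209 225 203 [(168, np.float64(217.0)), (174, np.float64(217.0)), (194, np.float64(217.5)), (198, np.float64(217.5))]
ideal [207.24391084 160.27061984] [225.86076509 202.8100166 ] [np.float64(216.2), np.float64(216.5), np.float64(217.3), np.float64(217.4)]
```

```bash
python3 -c "
from workcell import workorder
print(workorder.job_done())"
```

```text
the job is handed in; nothing more can be done
None
```

The extinguisher is off the hook and standing upright near the middle of the scale's platter, let go of. I handed the job in at about 24 s. The hand-in reports no verdict.

- **Grip and push:** I gripped the valve saddle and pushed about 18 mm towards the upright. The force then rose to about 19 N with almost no more travel, which I took as the keeper at its stop.
- **Lift:** I eased the push to about 15 N and kept it on while lifting. The heel left the keeper at about 14 mm of lift, and the eye cleared to about z 0.31 m in the bracket's frame.
- **Carry and set down:** I tipped the tool to correct the lean described below, then lowered in 1 mm steps. The last reading before letting go was 6 N of downward push.

**Last checks:** With the gripper about 150 mm above, the camera fit put the axis a few millimetres from the platter's centre, with no visible tilt. The wrist force read about zero apart from −1.7 N in z, which I put down to noise.

**What did not go to plan or was not checked:**
- **Lean in the grip:** During the lift the extinguisher leaned about 0.09 rad and sat about 5 mm off in the grip. I think its shoulder rubbed the hook's nose at about 7 N.
- **Opening reading:** The gripper reported about 20.5 mm on the 24 mm saddle; I did not look into why.
- **Final picture:** The 12-picture limit was used up, so the last picture was measured by script and not looked at.
- **Other objects:** I did not measure the calculator, stapler, flask and mug afterwards. No move was planned near them.

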